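Set the stabiliser leg and hold the tipping-point flap in balance

TASK

Get the tipping-point stand ready for a reading: first swing its red stabiliser leg out until it clicks fully home in its end detent, then raise the weighted flap by its blue rod until the red pointers stand at the green marks, where its weight is right over the hinge and it would fall neither way. Finish still holding the flap steady there with the gripper; do not let it tip over to the far side, and leave the weight, the block and the trolley around the stand undisturbed.

Things in the scene. Friction and masses are not known exactly. Their poses are not given: they have to be found in the camera images.
- stand: fixed stand: brown base plate 200 x 150 x 20 mm, two grey cheeks carrying the flap's hinge, each with a white dial with one green mark at the balance angle. Origin: bench plane under the hinge axis, midway between the cheeks; plate x -150 to +50, y -75 to +75 mm. Own +x points to the leg's end, own y along the hinge axis, z up. Flap rests leaning to -x on a thin post (top 103 mm high, x = -60)
- leg (a joint): angle of the red leg about its vertical pivot, rad: 0 = folded, pointing along the stand's +y; grows clockwise seen from above; 1.571 = fully out at the stop, along the stand's +x. Turns easily (under 1 N at the peg), but a spring plunger resists from about 1.1 to 1.4 (up to 3 N at the peg), then draws the leg to the stop and keeps it there. Starts between 0 and 0.35
- leg_peg (a point): grip point on the leg's upright black peg, on its axis, 45 mm above the bench. The peg is round, 16 mm in diameter, from 20 to 65 mm above the bench, at the leg's free end, 100 mm from the pivot; the leg bar below it is 18 mm wide with its top 20 mm above the bench
- leg_pivot (a point): point on the leg's vertical pivot axis, 45 mm above the bench; it lies 80 mm from the stand's origin along the stand's +x
- flap (a joint): angle of the flap about its horizontal hinge, rad: 0 = board upright, negative = leaning to the stand's -x; stops at -0.85 (where it starts, resting) and +0.45. A grey weight on its +x face puts its centre of mass off the board, so the balance point (red pointers at the green marks) is -0.256. The hinge is almost frictionless: let go, the flap falls to one side or the other
- flap_rod (a point): grip point: middle of the blue round rod at the flap's free edge, on its axis, 165 mm from the hinge. Rod 14 mm thick, parallel to the hinge (stand's y), 76 mm clear between its two 8 mm stems; it may turn between the fingers. Pale board 100 mm wide, 10 thick, 5 to 115 mm from the hinge; grey weight 44 mm across, 40 thick, on the +x face 75 mm from the hinge. Flap about 0.42 kg in all
- flap_hinge (a point): middle of the flap's hinge axis, 60 mm above the bench and straight above the stand's origin
- weight: bystander: light grey round weight with a small wire hook, 44 mm in diameter, 72 mm tall, loose on the bench; origin at the centre of its underside
- block: bystander: dark wooden block 60 x 45 x 40 mm, loose on the bench; origin at the centre of its underside
- trolley: bystander: red dynamics trolley 100 x 64 x 42 mm with black wheels, loose on the bench; origin on the bench plane under its middle

How it is judged:
By the outcome, as a careful person would: the job done as asked, in the order asked, and still so for the second after the job is handed in, while the arm keeps its last pose, push and grip.
It also fails if it takes over 58 s, if anything falls off the work surface, if the arm or the gripper's body presses on something with over 40 N, if the wrist force passes 120 N, or if a joint passes its speed limit or range.

ROBOT

A 7-joint arm with a two-finger parallel gripper is mounted at the origin on the work surface. World frame = base frame: x ahead of the robot, y to its left, z up, the work surface at z = 0. Lengths are in m, angles in degrees, forces in N, time in s.
With the tool pointing down it reaches from about 0.4 to 0.75 m from the base axis. Payload 19.5 kg.
Tool frame: the origin (TCP) lies at the very end of the fingers, on their centre line; the grasp point (between the pads) lies 19 mm behind it (robot.grip_depth is the distance from the TCP to the grasp point, in m); x points along the fingers, z is the direction in which the jaws open and shut, and the axes are right-handed (so a half turn about x gives the same grasp; the last joint's range is limited). The gripper opens to 85 mm and grips with 20 to 120 N. Pads are 22 mm wide; open, the fingers measure 114 mm over their backs; the gripper's body (76 mm by 85 mm) begins 54 mm behind the grasp point. The pads swing forward as they close: fully open they stand 13 mm farther back than shut.
Start: joints at [61.897, 40.479, -1.581, 85.061, 1.261, 54.483, -4.326], TCP at [0.249, -0.518, 0.231] pointing down, gripper open.
Joint ranges: [-155.06, 155.06], [-18.47, 123.98], [-90, 86.84], [0, 140.48], [-83.41, 263.41], [0, 116], [-161.91, 161.91]. Speed limits (degrees/s): [108.29, 108.29, 147.25, 147.25, 172.46, 172.46, 172.46].

INTERFACE

Orientations are given as a 3x3 rotation matrix whose columns are the frame's x, y, z axes.
In Python, from station import robot gives the robot as it stands.
- The arm moves only by the shell command python3 -m pendant 'ROWS'. ROWS is JSON, a list that holds one entry, the list of rows, each a list of 7 numbers: the shift along the tool's x, y, z normalised to -1 to 1, where 1 is 0.12 m, then the turn, a rotation vector about the tool's x, y, z normalised to -1 to 1, where 1 is 45 degrees, then the closure, from -1 (fully open) to 1 (shut). In form: [[[dx, dy, dz, ax, ay, az, hand], ...]]. A call has 1 to 10 rows; each row is the pose to reach, as a shift and turn from the pose commanded when the call began, along the tool's axes at that moment; what a row does not reach only later rows make up. A row lasts 1/12 s, in which the tool goes at most 41.7 mm and 7.16 degrees, less where a joint would pass 70% of its speed; a pose out of reach is approached as far as the arm can. A call with a number of a shift or a turn outside -1 to 1 is refused whole. A call with a gripper value outside its range is refused whole. The fingers move at their own pace and stop on an object; the grip force is fixed at half the most. Time passes only in rows, so rows that repeat a pose let the fingers close. It gives the time, the measured TCP pose, the force and the opening at its end, in the units of the state.
- robot.get_obs(): the state, without advancing time (a new reading comes with each control period).
- robot.capture(name): name is "scene" or "top" or "wrist"; returns (picture, depth): 384x512x3 uint8, red, green, blue; 384x512 float32, m along the optical axis (not along the pixel's ray), 0 where there is no reading.
- robot.camera_info(name): a dict with "camera_matrix" (3x3 intrinsics, pixels), "k1" (the pictures are not rectified: a ray, as slopes to the right and down, at radius r is drawn at 1 + k1 r^2 times it, then the intrinsics apply), "xyz" and "orientation" of the camera in the world. Camera axes: x right, y down, z forward; pixel columns grow to the right and rows downward; lengths in m; the calibration is good to about 2 mm. A picture is of the moment at which its call begins: read the wrist's pose just before it. camera_info takes no time and is no camera call; for the wrist camera it gives the pose at the moment of the call.
- robot.hand_in(): hands the job in, once; it reports no verdict.
Trained networks look in the newest picture that a camera, given by its name, has taken for a name from the list of things; names that differ only in an ending like _2 or _b are one class to them, and where a whole thing is asked for, a point or a joint stands for the part that bears it (a point fixed in the world has none). Each returns a list of dicts, best first, with "conf" (0 to 1); they miss things now and then, are a little off and sometimes report something else, mostly with a low value. They report only what shows in the picture. A call takes as long as a camera call.
- robot.spot_in(name, camera): "position" ([x, y, z] in m, in the coordinates of the camera as it stood for that picture, good to about 4 mm: the middle of the surface that is visible of it).
- robot.outline_of(name, camera): "mask" (384x512 bool, what is visible of it).
The state is a dict: "clock": time; "q": joint angles; "qd": joint speeds; "effort": joint torques, N m; "tool_pos": TCP position; "ee_rot": TCP orientation; "contact_force": force on the tool from outside, world axes, zero at the start; "wrist_torque": the same for the moment, N m; "finger_gap": opening from 0.0 (shut) to 1.0 (fully open).
Only numpy, scipy, OpenCV 4.12 (cv2) and the standard library are available. Lean on these libraries where they do the work, as an engineer would, in place of code of your own. Each camera call takes 0.05 s, during which the arm holds its last target. There are 200 camera calls.

## Working session

There is one attempt and no reset: what is moved stays moved. The work goes in short steps, Python scripts to look and compute and a shell command to move; the robot and the scene stay as the last step left them, time stands still between calls to the robot, and variables do not carry over. Pictures are saved under pics/ and viewed, about 8 in all and at most 12, crops included, and the job is handed in when it is done.

```bash
mkdir -p pics; ls; cat > h.py <<'E'
import numpy as np, cv2
from station import robot
np.set_printoptions(precision=4,suppress=True)
def cam2w(cam,p,info=None):
    i=info or robot.camera_info(cam); return np.array(i["xyz"])+np.array(i["orientation"])@np.array(p)
def pix2w(cam,u,v,d,info=None):
    i=info or robot.camera_info(cam); K=np.array(i["camera_matrix"])
    x=(u-K[0,2])/K[0,0]; y=(v-K[1,2])/K[1,1]; a,b=x,y
    for _ in range(10):
        s=1+i["k1"]*(a*a+b*b); a,b=x/s,y/s
    return cam2w(cam,np.array([a*d,b*d,d]),i)
def snap(cam,name):
    info=robot.camera_info(cam); im,d=robot.capture(cam); cv2.imwrite(f"pics/{name}.png",im[:,:,::-1]); return im,d,info
E
python3 - <<'E'
from h import *
for c in("scene","top"):
    im,d,i=snap(c,c+"0"); print(c,i["xyz"],i["orientation"])
    for n in("stand","leg","leg_peg","leg_pivot","flap","flap_rod","flap_hinge","weight","block","trolley"):
        try:
            r=robot.spot_in(n,c); print(n,[(round(x["conf"],2),cam2w(c,x["position"],i)) for x in r[:2]])
        except Exception as e: print(n,e)
a=[cv2.imread(f"pics/{c}0.png") for c in("scene","top")]
o=robot.get_obs(); print(o["clock"],o["tool_pos"],o["ee_rot"],o["finger_gap"])
E
```

```text
pics
scene [0.8566 0.3027 0.8257] [[-0.8414  0.4412 -0.3121]
 [ 0.5404  0.6916 -0.4792]
 [ 0.0044 -0.5718 -0.8203]]
stand [(0.93, array([ 0.5824, -0.0147,  0.0441]))]
leg [(0.56, array([0.4322, 0.0123, 0.0235]))]
leg_peg [(0.62, array([0.4374, 0.0156, 0.0215]))]
leg_pivot [(0.89, array([0.4369, 0.0139, 0.023 ]))]
flap [(0.56, array([ 0.5841, -0.0191,  0.133 ]))]
flap_rod [(0.78, array([ 0.5859, -0.0209,  0.1308]))]
flap_hinge [(0.64, array([ 0.5867, -0.023 ,  0.1321]))]
weight [(0.56, array([ 0.5265, -0.2027,  0.0469]))]
block [(0.8, array([0.6403, 0.1118, 0.0424]))]
trolley [(0.72, array([0.6422, 0.1137, 0.0426])), (0.59, array([0.7593, 0.0545, 0.0392]))]
top [ 0.4596 -0.0768  1.3025] [[-0.0243 -0.9909  0.1326]
 [-0.9996  0.0261  0.0114]
 [-0.0147 -0.1323 -0.9911]]
stand [(0.72, array([ 0.5554, -0.0257,  0.0296]))]
leg [(0.6, array([0.4305, 0.0183, 0.0225]))]
leg_peg [(0.61, array([0.4335, 0.0208, 0.0156]))]
leg_pivot [(0.77, array([0.4353, 0.0172, 0.0188])), (0.56, array([ 0.5719, -0.0333,  0.1324]))]
flap [(0.76, array([ 0.5735, -0.0327,  0.1295]))]
flap_rod [(0.56, array([ 0.5689, -0.0337,  0.1325]))]
flap_hinge [(0.58, array([ 0.5745, -0.0355,  0.1266]))]
weight [(0.78, array([ 0.5138, -0.2118,  0.0472]))]
block [(0.78, array([0.6328, 0.0991, 0.0448])), (0.71, array([ 0.5128, -0.2151,  0.0464]))]
trolley [(0.62, array([0.7476, 0.0445, 0.0342]))]
1.1 [ 0.2494 -0.518   0.2313] [[-0.0001  0.901   0.4338]
 [ 0.0001  0.4338 -0.901 ]
 [-1.     -0.     -0.0001]] 0.9982544525251893
```

View pics/top0.png

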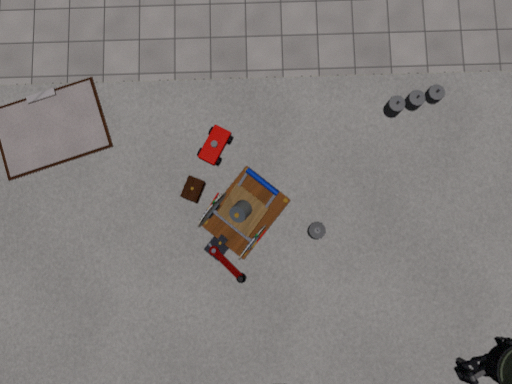

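View pics/scene0.png

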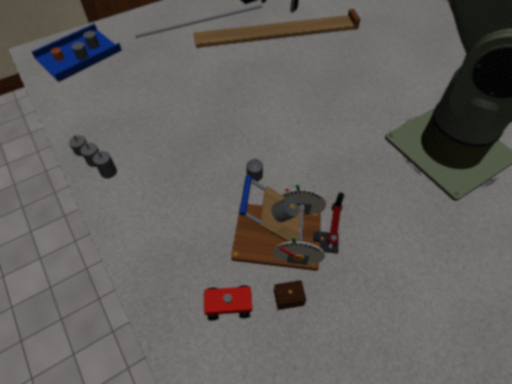

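The top view shows the stand centred near (245,212): rod (247–278, 168–193), leg pivot (214,250), peg (241,278). The block is at (193,189), the trolley at (215,145) and the weight at (317,230). The scene view agrees. I'll measure the rod, leg and peg next, using colour and depth.

```bash
python3 - <<'E'
from h import *
for c in("top","scene"):
    im,d,i=snap(c,c+"1"); hsv=cv2.cvtColor(im,cv2.COLOR_RGB2HSV); H,S,V=[hsv[:,:,k].astype(int) for k in range(3)]
    roi=np.zeros(H.shape,bool)
    if c=="top": roi[160:290,180:300]=1
    else: roi[160:275,225:350]=1
    def pts(m):
        v,u=np.nonzero(m&roi&(d>0)); return np.array([pix2w(c,a,b,d[b,a],i) for a,b in zip(u,v)])
    B=pts((H>100)&(H<130)&(S>140)&(V>60)); R=pts(((H<6)|(H>174))&(S>180)&(V>70)); K=pts((V<45))
    B=B[(B[:,2]>.15)&(B[:,2]<.2)]
    R=R[(R[:,2]<.035)]
    for n,P in(("rod",B),("leg",R)):
        r=cv2.minAreaRect(P[:,:2].astype(np.float32)); print(c,n,len(P),"mean",P.mean(0),"zq",np.quantile(P[:,2],[.1,.5,.9]),"rect",np.round(r[0],4),np.round(r[1],4),r[2])
        vx=np.linalg.svd(P[:,:2]-P[:,:2].mean(0))[2][0]; print("  dir",vx, "ext",np.ptp((P[:,:2]-P[:,:2].mean(0))@vx))
    P=K[(K[:,2]>.05)&(K[:,2]<.075)]; print("black 50-75:",len(P)); 
    if len(P): print(P.mean(0),P.min(0),P.max(0))
a=cv2.imread("pics/top1.png")[155:295,175:325]; cv2.imwrite("pics/topc.png",cv2.resize(a,None,fx=5,fy=4.2*5/4.2*0.8,interpolation=cv2.INTER_CUBIC))
E
```

```text
top rod 192 mean [ 0.6284 -0.0776  0.175 ] zq [0.1718 0.175  0.1782] rect [ 0.629  -0.0775] [0.0904 0.012 ] 50.00501251220703
  dir [-0.6424 -0.7664] ext 0.0903622909864702
top leg 235 mean [0.4571 0.024  0.0218] zq [0.0173 0.0209 0.0269] rect [0.5563 0.0333] [0.3005 0.1489] 33.2973518371582
  dir [-0.978  -0.2085] ext 0.31767741015442846
black 50-75: 35
[0.4487 0.0014 0.0632] [ 0.3947 -0.0241  0.0513] [0.5861 0.0596 0.0715]
scene rod 196 mean [ 0.6328 -0.0757  0.1767] zq [0.1748 0.1768 0.1785] rect [ 0.6319 -0.0771] [0.0913 0.0108] 49.52516555786133
  dir [0.6495 0.7604] ext 0.09127308650853339
scene leg 136 mean [0.4396 0.018  0.0219] zq [0.0199 0.0218 0.024 ] rect [0.4447 0.0231] [0.0946 0.0133] 45.64144515991211
  dir [0.7176 0.6965] ext 0.09443646995005808
black 50-75: 103
[ 0.4852 -0.0003  0.0602] [ 0.4    -0.0499  0.0503] [0.5997 0.0701 0.0708]
```

View pics/topc.png

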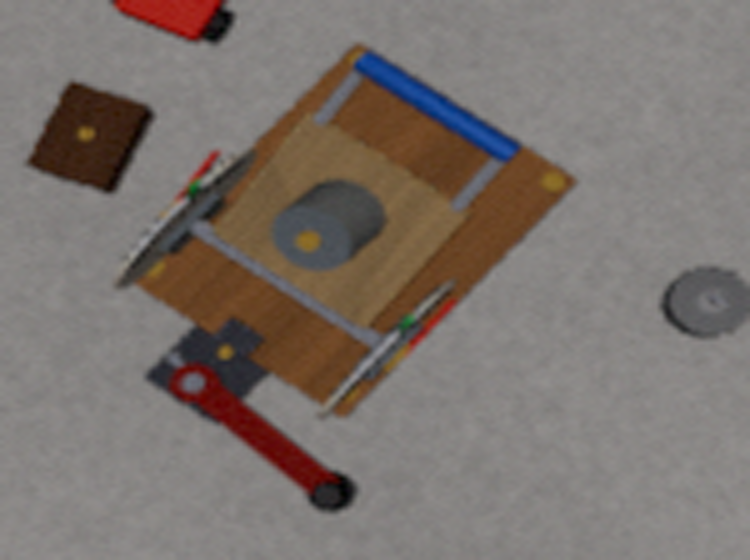

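The networks' leg points sit on the leg bar, as expected. From the geometry:
- **Stand axes:** ey ≈ (-0.646,-0.763), ex ≈ (-0.763,0.646).
- **Leg:** pivot ≈ (0.474,0.055), peg ≈ (0.402,-0.015), leg angle ≈ 0.1 rad.

Now I'll travel towards the peg.

```bash
cat >> h.py <<'E'
EX=np.array([-.763,.646,0]);EY=np.array([-.646,-.763,0]);PIV=np.array([.474,.055,0])
def Rj(jaw,tilt=0,az=0):
    "tool x down, jaw axis z at world angle jaw(deg); then tilt deg: fingertips lean toward base along azimuth az"
    j=np.radians(jaw); z=np.array([np.cos(j),np.sin(j),0]); x=np.array([0,0,-1.]); R=np.column_stack([x,np.cross(z,x),z])
    a=np.radians(az); ax=np.array([-np.sin(a),np.cos(a),0])
    return cv2.Rodrigues(ax*np.radians(tilt))[0]@R
def plan(t,R,grasp=True):
    "normalised shift/turn from present pose to put grasp point (or TCP) at t"
    o=robot.get_obs(); R0=np.array(o["ee_rot"]); t0=np.array(o["tool_pos"])
    t=np.array(t,float)+(R[:,0]*robot.grip_depth if grasp else 0)
    return np.r_[R0.T@(t-t0)/.12, cv2.Rodrigues(R0.T@R)[0].ravel()/np.radians(45)]
E
python3 -m pendant '[[[0,0.96,-0.555,0,0,0,-1],[0,0.96,-0.555,0,0,0,-1],[0,0.96,-0.555,0,0,0,-1],[0,0.96,-0.555,0,0,0,-1]]]'
python3 -m pendant '[[[0,0.96,-0.555,0,0,0,-1],[0,0.96,-0.555,0,0,0,-1],[0,0.96,-0.555,0,0,0,-1],[0,0.96,-0.555,0,0,0,-1]]]'
python3 - <<'E'
from h import *
print(plan([.40,-.015,.20],Rj(-46),False))
E
```

```text
clock: 1.53
tool_pos: [0.3284, -0.4028, 0.2315]
ee_rot: [[0.002, 0.898, 0.44], [0.002, 0.44, -0.898], [-1.0, 0.003, -0.001]]
contact_force: [1.4, 0.6, 0.2]
finger_gap: 1.002
clock: 1.87
tool_pos: [0.403, -0.2924, 0.2314]
ee_rot: [[0.002, 0.898, 0.44], [0.002, 0.44, -0.898], [-1.0, 0.003, -0.001]]
contact_force: [0.8, 0.4, -0.5]
finger_gap: 0.999
[ 0.2672  0.9948 -2.0862 -0.3974 -0.0013 -0.0036]
```

```bash

python3 -m pendant '[[[0.1,0.5,-1,0,0,0,-1],[0.1,0.5,-1,0,0,0,-1],[0.1,0.5,-1,0,0,0,-1],[0.1,0.5,-1,0,0,0,-1]]]'|sed -n 1,2p
python3 -m pendant '[[[0,0.5,-1,-0.4,0,0,-1],[0,0.5,-1,-0.4,0,0,-1],[0,0.5,-1,-0.4,0,0,-1],[0,0.5,-1,-0.4,0,0,-1],[0,0.5,-1,-0.4,0,0,-1]]]'
python3 - <<'E'
from h import *
im,d,i=snap("wrist","w1"); print(robot.get_obs()["q"])
for n in("leg_peg","leg_pivot","leg"):
    r=robot.spot_in(n,"wrist"); print(n,[(round(x["conf"],2),cam2w("wrist",x["position"],i)) for x in r[:2]])
hsv=cv2.cvtColor(im,cv2.COLOR_RGB2HSV); H,S,V=[hsv[:,:,k].astype(int) for k in range(3)]
def pts(m):
    v,u=np.nonzero(m&(d>0)); return np.array([pix2w("wrist",a,b,d[b,a],i) for a,b in zip(u,v)])
R=pts(((H<6)|(H>174))&(S>170)&(V>50)); R=R[(R[:,2]<.035)&(R[:,2]>.01)]
print(len(R)); vx=np.linalg.svd(R[:,:2]-R[:,:2].mean(0),full_matrices=False)[2][0]; print("leg",R.mean(0),vx,"rect",cv2.minAreaRect(R[:,:2].astype(np.float32)))
K=pts(V<60);P=K[(K[:,2]>.055)&(K[:,2]<.075)&(np.hypot(K[:,0]-.40,K[:,1]+.015)<.03)];print("peg",len(P)); 
if len(P): print(P.mean(0),P.min(0),P.max(0))
E
```

```text
clock: 2.2
tool_pos: [0.4012, -0.1585, 0.2191]
clock: 2.62
tool_pos: [0.4035, -0.0271, 0.2194]
ee_rot: [[0.0, 0.719, 0.695], [0.001, 0.695, -0.719], [-1.0, 0.001, -0.0]]
contact_force: [-0.0, -0.7, -0.5]
finger_gap: 0.993
[  0.6482  28.1513  -1.6728 118.9714   1.446   32.881  -48.2102]
leg_peg [(0.78, array([0.4365, 0.0178, 0.018 ]))]
leg_pivot [(0.61, array([0.4368, 0.0134, 0.0231]))]
leg [(0.86, array([0.436 , 0.0166, 0.0194]))]
1066
leg [0.444  0.0245 0.0213] [-0.7181 -0.696 ] rect ((0.4415748119354248, 0.022193677723407745), (0.11116784811019897, 0.022278152406215668), 43.958168029785156)
peg 129
[ 0.4029 -0.0152  0.0646] [ 0.396  -0.0223  0.0551] [ 0.4087 -0.0085  0.0669]
```

View pics/w1.png

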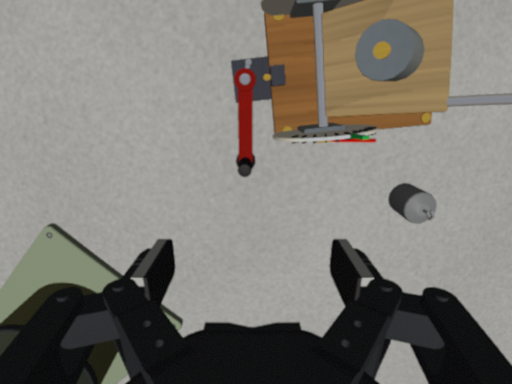

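The peg top is at (0.4025,-0.0155), seen at pixel (245,168). The leg direction agrees with the earlier estimate, and the pivot comes out at (0.474,0.054). Next is the descent over the peg with the jaw pre-closed.

```bash
sed -i 's/PIV=np.array.*/PIV=np.array([.4743,.0541,0])/' h.py
python3 - <<'E'
from h import *
print(plan([.4025,-.0155,.031],Rj(-46),False))
E
```

```text
[ 1.5692  0.0841 -0.098  -0.0089  0.0003  0.0003]
```

```bash

python3 -m pendant '[[[0.2,0.084,-0.098,0,0,0,0.1],[0.4,0.084,-0.098,0,0,0,0.1],[0.6,0.084,-0.098,0,0,0,0.1],[0.8,0.084,-0.098,0,0,0,0.1],[0.8,0.084,-0.098,0,0,0,0.1]]]'
python3 - <<'E'
from h import *
print(plan([.4025,-.0155,.031],Rj(-46),False))
im,d,i=snap("wrist","w2")
cv2.imwrite("pics/w2c.png",im[100:384,60:460,::-1])
E
```

```text
clock: 3.23
tool_pos: [0.4013, -0.0153, 0.1205]
ee_rot: [[-0.004, 0.724, 0.69], [-0.0, 0.69, -0.724], [-1.0, -0.003, -0.003]]
contact_force: [0.6, -0.1, 0.7]
finger_gap: 0.45
[ 0.7457  0.0083  0.0102 -0.0087 -0.0037  0.0043]
```

View pics/w2c.png

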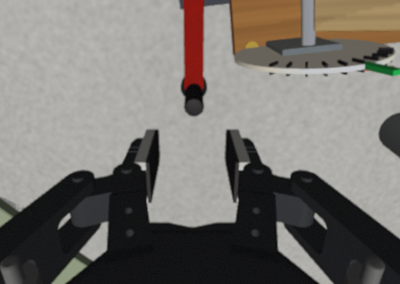

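The peg is centred between the jaws. I'll descend and then cage it with a gap of about 22 mm.

```bash

python3 -m pendant '[[[0.25,0.01,0.01,0,0,0,0.1],[0.5,0.01,0.01,0,0,0,0.1],[0.74,0.01,0.01,0,0,0,0.1],[0.74,0.01,0.01,0,0,0,0.48],[0.74,0.01,0.01,0,0,0,0.48],[0.74,0.01,0.01,0,0,0,0.48],[0.74,0.01,0.01,0,0,0,0.48]]]'
python3 - <<'E'
from h import *
print(robot.get_obs()["q"])
def arc(th0,ths,z=.031):
    # leg angle th(rad) -> grasp/TCP pose; jaw = tangential, tool down
    for th in ths:
        ld=np.cos(th)*EY+np.sin(th)*EX; t=PIV+.1*ld+[0,0,z]; jaw=np.degrees(np.arctan2(ld[1],ld[0]))-90+180
        print(round(th,2),t,round(jaw,1),plan(t,Rj(jaw),False))
arc(0,[.1,.3,.5,.7,.9])
E
```

```text
clock: 3.87
tool_pos: [0.4082, -0.0146, 0.0388]
ee_rot: [[-0.001, 0.723, 0.691], [0.0, 0.691, -0.723], [-1.0, -0.0, -0.001]]
contact_force: [-0.2, -0.1, -0.2]
finger_gap: 0.261
[ -2.4008  51.4226  -0.0313 128.5214  -0.9776   0.1154 -47.7597]
0.1 [ 0.4024 -0.0154  0.031 ] -46.0 [ 0.0647 -0.0392 -0.0285 -0.0074 -0.0013  0.0006]
0.3 [0.39   0.0003 0.031 ] -57.4 [ 0.0648 -0.0235 -0.1941  0.2472 -0.0012  0.0007]
0.5 [0.381  0.0181 0.031 ] -68.9 [ 0.065   0.0247 -0.3533  0.5019 -0.0012  0.0009]
0.7 [0.3757 0.0374 0.031 ] -80.4 [ 0.0651  0.1036 -0.4997  0.7565 -0.0011  0.001 ]
0.9 [0.3744 0.0573 0.031 ] 268.2 [ 0.0652  0.21   -0.6276  1.0112 -0.001   0.0011]
```

Joint 6 has reached its lower limit (0°), so the tool needs a slight tilt of the fingertips toward the base.

```bash
cat >> h.py <<'E'
def arc(ths,lag=0,z=.050):
    for th in ths:
        ld=np.cos(th)*EY+np.sin(th)*EX; t=PIV+.1*ld+[0,0,z]; jaw=np.degrees(np.arctan2(ld[1],ld[0]))+90
        tilt=np.interp(th,[.1,.3,.5,.9,1.1,1.3,1.57,1.65],[6,9,12,12,11,9,6,5]); az=np.degrees(np.arctan2(t[1],t[0]))
        print(round(th,2),t,plan(t,Rj(jaw,tilt,az)).round(3))
def legth(t):
    v=np.array(t)-PIV; return np.pi/2-np.arctan2(v@EY,v@EX), np.hypot(v@EX,v@EY)
E
python3 - <<'E'
from h import *
arc([.1])
E
```

```text
0.1 [ 0.4024 -0.0154  0.05  ] [ 0.061 -0.051 -0.04  -0.007  0.095 -0.092]
```

```bash

python3 -m pendant '[[[0.03,-0.025,-0.02,0,0.05,-0.05,0.42],[0.06,-0.05,-0.04,0,0.095,-0.092,0.42],[0.06,-0.05,-0.04,0,0.095,-0.092,0.42],[0.06,-0.05,-0.04,0,0.095,-0.092,0.42]]]'
python3 - <<'E'
from h import *
print(robot.get_obs()["q"])
arc([.1,.2,.3,.4,.5,.6,.7])
E
```

```text
clock: 4.2
tool_pos: [0.4002, -0.0152, 0.0307]
ee_rot: [[-0.105, 0.719, 0.687], [0.004, 0.691, -0.723], [-0.994, -0.073, -0.076]]
contact_force: [0.5, -1.4, 0.4]
finger_gap: 0.285
[ -1.8049  52.8403  -0.4285 123.8678  -0.7815   9.3118 -47.6097]
0.1 [ 0.4024 -0.0154  0.05  ] [-0.006  0.001  0.002 -0.007 -0.001  0.   ]
0.2 [ 0.3958 -0.0078  0.05  ] [-0.     0.002 -0.084  0.12   0.02  -0.026]
0.3 [0.39   0.0003 0.05  ] [ 0.005  0.01  -0.168  0.248  0.036 -0.055]
0.4 [0.3851 0.009  0.05  ] [ 0.009  0.027 -0.251  0.375  0.049 -0.088]
0.5 [0.381  0.0181 0.05  ] [ 0.013  0.052 -0.332  0.503  0.056 -0.122]
0.6 [0.3779 0.0276 0.05  ] [ 0.016  0.088 -0.406  0.63   0.044 -0.128]
0.7 [0.3757 0.0374 0.05  ] [ 0.018  0.13  -0.477  0.758  0.031 -0.134]
```

```bash

python3 -m pendant '[[[0,0,-0.084,0.12,0.02,-0.026,0.42],[0.005,0.01,-0.168,0.248,0.036,-0.055,0.42],[0.009,0.027,-0.25,0.375,0.049,-0.088,0.42],[0.013,0.052,-0.332,0.503,0.056,-0.122,0.42],[0.016,0.088,-0.406,0.63,0.044,-0.128,0.42],[0.018,0.13,-0.477,0.758,0.031,-0.134,0.42],[0.018,0.13,-0.477,0.758,0.031,-0.134,0.42]]]'
python3 - <<'E'
from h import *
o=robot.get_obs();print(o["q"],legth(np.array(o["tool_pos"])-.019*np.array(o["ee_rot"])[:,0]))
im,d,i=snap("top","t2")
hsv=cv2.cvtColor(im,cv2.COLOR_RGB2HSV)
r=robot.spot_in("leg","top"); print([(x["conf"],cam2w("top",x["position"],i)) for x in r])
arc([.7,.8,.9,1.0,1.1,1.2,1.3])
E
```

```text
clock: 4.78
tool_pos: [0.3708, 0.0387, 0.0315]
ee_rot: [[-0.208, 0.964, 0.163], [-0.021, 0.163, -0.986], [-0.978, -0.209, -0.014]]
contact_force: [0.0, -0.1, 0.4]
finger_gap: 0.286
[-13.3647  53.8277   5.8588 123.0864 -19.929   16.2732 -70.1343] (np.float64(0.7185243062067164), np.float64(0.10059298636102391))
[]
0.7 [0.3757 0.0374 0.05  ] [-0.004  0.005  0.     0.005  0.     0.003]
0.8 [0.3746 0.0473 0.05  ] [-0.004  0.01  -0.082  0.133 -0.006  0.003]
0.9 [0.3744 0.0573 0.05  ] [-0.005  0.022 -0.164  0.261 -0.013  0.003]
1.0 [0.3752 0.0672 0.05  ] [-0.008  0.044 -0.244  0.389 -0.018  0.016]
1.1 [0.377  0.0771 0.05  ] [-0.013  0.074 -0.321  0.517 -0.021  0.029]
1.2 [0.3798 0.0867 0.05  ] [-0.02   0.112 -0.395  0.645 -0.018  0.053]
1.3 [0.3835 0.0959 0.05  ] [-0.028  0.158 -0.466  0.772 -0.011  0.077]
```

```bash

python3 -m pendant '[[[0,0.01,-0.082,0.133,-0.006,0.003,0.42],[-0.005,0.022,-0.164,0.261,-0.013,0.003,0.42],[-0.008,0.044,-0.244,0.389,-0.018,0.016,0.42],[-0.013,0.074,-0.321,0.517,-0.021,0.029,0.42],[-0.02,0.112,-0.395,0.645,-0.018,0.053,0.42],[-0.028,0.158,-0.466,0.772,-0.011,0.077,0.42],[-0.028,0.158,-0.466,0.772,-0.011,0.077,0.42]]]'
python3 - <<'E'
from h import *
o=robot.get_obs();print(o["q"],legth(np.array(o["tool_pos"])-.019*np.array(o["ee_rot"])[:,0]))
im,d,i=snap("wrist","w3"); cv2.imwrite("pics/w3c.png",im[60:384,60:460,::-1])
arc([1.3,1.4,1.5,1.57,1.62])
E
```

```text
clock: 5.47
tool_pos: [0.3811, 0.0959, 0.0313]
ee_rot: [[-0.152, 0.897, -0.416], [-0.037, -0.425, -0.904], [-0.988, -0.122, 0.098]]
contact_force: [-0.0, 0.9, -0.7]
finger_gap: 0.293
[-24.9613  54.1911  12.2329 122.4349 -38.9468  16.6725 -93.4035] (np.float64(1.3085645915718993), np.float64(0.09980964844253828))
1.3 [0.3835 0.0959 0.05  ] [-0.002 -0.002  0.     0.001  0.     0.002]
1.4 [0.3881 0.1048 0.05  ] [-0.011  0.004 -0.084  0.128  0.014  0.022]
1.5 [0.3936 0.1131 0.05  ] [-0.02   0.019 -0.168  0.256  0.031  0.041]
1.57 [0.3979 0.1186 0.05  ] [-0.028  0.034 -0.225  0.345  0.045  0.052]
1.62 [0.4013 0.1224 0.05  ] [-0.033  0.047 -0.266  0.408  0.056  0.06 ]
```

View pics/w3c.png

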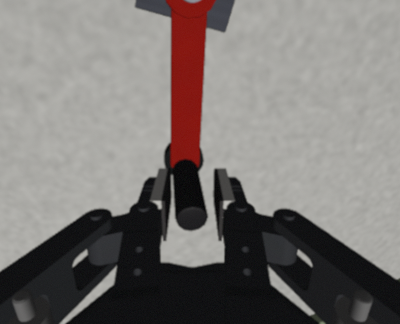

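The peg is caged, and the leg is following at about 1.3 rad. Next I push past the stop by the cage slack.

```bash

python3 -m pendant '[[[-0.011,0.004,-0.084,0.128,0.014,0.022,0.42],[-0.02,0.019,-0.168,0.256,0.031,0.041,0.42],[-0.028,0.034,-0.225,0.345,0.045,0.052,0.42],[-0.033,0.047,-0.266,0.408,0.056,0.06,0.42],[-0.033,0.047,-0.28,0.408,0.056,0.06,0.42],[-0.033,0.047,-0.28,0.408,0.056,0.06,0.42]]]'
python3 - <<'E'
from h import *
o=robot.get_obs();print(o["q"],legth(np.array(o["tool_pos"])-.019*np.array(o["ee_rot"])[:,0]))
im,d,i=snap("wrist","w4")
hsv=cv2.cvtColor(im,cv2.COLOR_RGB2HSV); H,S,V=[hsv[:,:,k].astype(int) for k in range(3)]
v,u=np.nonzero(((H<6)|(H>174))&(S>170)&(V>50)&(d>0)); R=np.array([pix2w("wrist",a,b,d[b,a],i) for a,b in zip(u,v)]); R=R[(R[:,2]<.035)&(R[:,2]>.01)]
vx=np.linalg.svd(R[:,:2]-R[:,:2].mean(0),full_matrices=False)[2][0]; a=np.degrees(np.arctan2(vx[1],vx[0])); print("leg dir deg",a,"EX deg",np.degrees(np.arctan2(.646,-.763)), R.mean(0))
E
```

```text
clock: 6.02
tool_pos: [0.3987, 0.1199, 0.031]
ee_rot: [[-0.094, 0.727, -0.68], [-0.031, -0.685, -0.728], [-0.995, -0.047, 0.087]]
contact_force: [-10.0, -18.3, 5.1]
finger_gap: 0.291
[ -29.148    54.3878   14.9915  121.3147  -48.5179   16.4658 -104.8855] (np.float64(1.6006566619725415), np.float64(0.09929877544858583))
leg dir deg 140.14142587763607 EX deg 139.74681473687426 [0.4455 0.0771 0.0216]
```

The leg is home: a 20 N reaction at the stop, and the leg direction is 140.1° against 139.7° for the stand's +x. I'll relieve the push, rise straight up and check that it stays.

```bash

python3 -m pendant '[[[0,0,0.04,0,0,0,0.42],[0,0,0.045,0,0,0,0.3],[-0.3,-0.02,0.045,0,0,0,0.3],[-0.6,-0.05,0.06,0,0,0,0.3],[-1,-0.08,0.08,0,0,0,0.3],[-1,-0.08,0.08,0,0,0,0.3]]]'
python3 -m pendant '[[[-0.9,0,0,-0.3,0,0,0.3],[-0.9,0,0,-0.6,0,0,0.3],[-0.9,0,0,-0.9,0,0,0.3],[-0.9,0,0,-1,0,0,0.3],[-0.9,0,0,-1,0,0,0.3],[-0.9,0,0,-1,0,0,0.3],[-0.9,0,0,-1,0,0,0.3]]]'
python3 - <<'E'
from h import *
im,d,i=snap("top","t5")
hsv=cv2.cvtColor(im,cv2.COLOR_RGB2HSV); H,S,V=[hsv[:,:,k].astype(int) for k in range(3)]
m=((H<6)|(H>174))&(S>170)&(V>50)&(d>0); m[:,:150]=0;m[:225]=0;m[300:]=0;m[:,250:]=0
v,u=np.nonzero(m); R=np.array([pix2w("top",a,b,d[b,a],i) for a,b in zip(u,v)]); R=R[(R[:,2]<.035)&(R[:,2]>.01)]
if len(R)>20:
    vx=np.linalg.svd(R[:,:2]-R[:,:2].mean(0),full_matrices=False)[2][0]; print("leg dir",np.degrees(np.arctan2(vx[1],vx[0])),len(R),R.mean(0))
cv2.imwrite("pics/t5c.png",cv2.resize(im[140:300,140:300,::-1],None,fx=3,fy=3))
print(plan([.63,-.0765,.27],Rj(-40.3),False))
E
```

```text
clock: 6.57
tool_pos: [0.3987, 0.1259, 0.1563]
ee_rot: [[-0.087, 0.728, -0.68], [-0.027, -0.684, -0.729], [-0.996, -0.045, 0.079]]
contact_force: [-0.0, -0.1, -0.9]
finger_gap: 0.35
clock: 7.15
tool_pos: [0.4077, 0.1284, 0.2595]
ee_rot: [[-0.09, 0.995, 0.041], [-0.028, 0.039, -0.999], [-0.996, -0.091, 0.025]]
contact_force: [0.2, 0.7, 0.4]
finger_gap: 0.347
leg dir 140.07534832738972 231 [0.44   0.0805 0.0213]
[-0.2068  1.7729  1.7804 -1.0551 -0.0185  0.1226]
```

View pics/t5c.png

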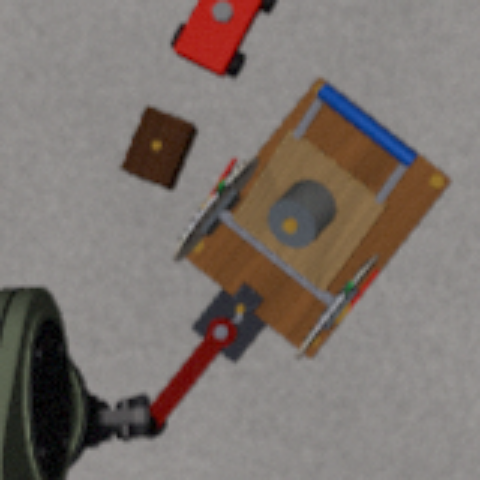

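The leg stays along the stand's +x (140.1°) with the gripper clear. Now I go above the rod.

```bash

python3 -m pendant '[[[-0.1,0.3,0.3,-0.15,0,0.06,0],[-0.1,0.6,0.6,-0.3,0,0.12,0],[-0.1,0.9,0.9,-0.45,0,0.12,0],[-0.1,0.9,0.9,-0.5,0,0.12,0],[-0.1,0.9,0.9,-0.5,0,0.12,0],[-0.1,0.9,0.9,-0.5,0,0.12,0]]]' | sed -n 1,3p
python3 - <<'E'
from h import *
print(plan([.63,-.0765,.27],Rj(-40),False))
E
```

```text
clock: 7.7
tool_pos: [0.5196, 0.0228, 0.2635]
ee_rot: [[-0.0, 0.913, 0.408], [-0.008, 0.408, -0.913], [-1.0, -0.003, 0.007]]
[-0.0479  0.5016  1.1313 -0.5756  0.0078  0.0062]
```

```bash

python3 -m pendant '[[[0,0.2,0.3,-0.15,0,0,0],[0,0.35,0.6,-0.3,0,0,0],[0,0.5,0.95,-0.45,0,0,0],[0,0.5,1,-0.575,0,0,0],[0,0.5,1,-0.575,0,0,0],[0,0.5,1,-0.575,0,0,0]]]' | sed -n 1,3p
python3 - <<'E'
from h import *
im,d,i=snap("wrist","w6")
hsv=cv2.cvtColor(im,cv2.COLOR_RGB2HSV); H,S,V=[hsv[:,:,k].astype(int) for k in range(3)]
m=(H>100)&(H<130)&(S>140)&(V>50)&(d>0)
v,u=np.nonzero(m); P=np.array([pix2w("wrist",a,b,d[b,a],i) for a,b in zip(u,v)]); P=P[(P[:,2]>.15)&(P[:,2]<.19)]
print(len(P),P.mean(0),np.quantile(P[:,2],[.05,.5,.95]))
vx=np.linalg.svd(P[:,:2]-P[:,:2].mean(0),full_matrices=False)[2][0]; print(np.degrees(np.arctan2(vx[1],vx[0]))); print(cv2.minAreaRect(P[:,:2].astype(np.float32)))
top=P[P[:,2]>np.quantile(P[:,2],.8)]; print("crest",top.mean(0))
cv2.imwrite("pics/w6.png",im[:,:,::-1])
print(plan([.63,-.0765,.169],Rj(-40)))
E
```

```text
clock: 8.2
tool_pos: [0.6229, -0.0596, 0.2641]
ee_rot: [[-0.0, 0.643, 0.766], [-0.006, 0.766, -0.643], [-1.0, -0.005, 0.004]]
1216 [ 0.6324 -0.0744  0.1751] [0.1728 0.1754 0.1768]
-130.11334308750725
((0.6304299235343933, -0.07707338035106659), (0.09066259860992432, 0.012064087204635143), 49.97468566894531)
crest [ 0.6315 -0.076   0.1766]
[ 0.9524 -0.0702  0.1376  0.0008  0.0049  0.0061]
```

View pics/w6.png

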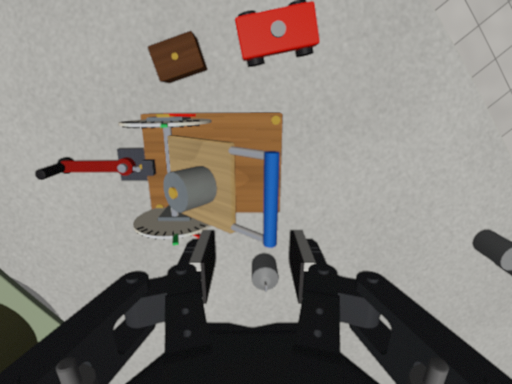

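The rod centre is at (0.6305,-0.077), axis height 0.169, direction 50° as expected. I'll shift over it and descend, then check the centring.

```bash

python3 -m pendant '[[[0,-0.07,0.14,0,0,0,0],[0.2,-0.07,0.14,0,0,0,0],[0.4,-0.07,0.14,0,0,0,0],[0.6,-0.07,0.14,0,0,0,0],[0.8,-0.07,0.14,0,0,0,0],[0.95,-0.07,0.14,0,0,0,0],[0.95,-0.07,0.14,0,0,0,0]]]'
python3 - <<'E'
from h import *
im,d,i=snap("wrist","w7")
print(plan([.6305,-.077,.169],Rj(-40)))
cv2.imwrite("pics/w7c.png",im[150:384,120:400,::-1])
E
```

```text
clock: 8.83
tool_pos: [0.6291, -0.0759, 0.1479]
ee_rot: [[-0.004, 0.641, 0.767], [-0.006, 0.767, -0.641], [-1.0, -0.007, 0.001]]
contact_force: [-0.5, -0.0, -0.9]
finger_gap: 0.502
[-0.0018 -0.0017  0.0066  0.0026  0.0034  0.0076]
```

View pics/w7c.png

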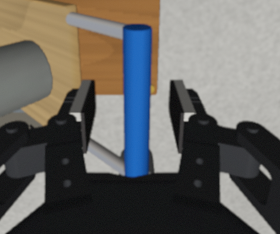

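The rod is centred between the pads, so I'll close on it.

```bash

python3 -m pendant '[[[0,0,0,0,0,0,1],[0,0,0,0,0,0,1],[0,0,0,0,0,0,1],[0,0,0,0,0,0,1],[0,0,0,0,0,0,1],[0,0,0,0,0,0,1],[0,0,0,0,0,0,1]]]'
python3 - <<'E'
from h import *
o=robot.get_obs(); t0=np.array(o["tool_pos"]); np.save("t0.npy",t0)
EX=np.array([np.cos(np.radians(140)),np.sin(np.radians(140)),0])
R=Rj(-40)
f=lambda a: .165*(np.sin(a)*EX+np.array([0,0,np.cos(a)]))
for a in(-.75,-.65,-.55,-.45,-.35,-.3,-.256): print(a,t0+f(a)-f(-.85),plan(t0+f(a)-f(-.85),R,False).round(3))
E
```

```text
clock: 9.47
tool_pos: [0.6312, -0.0773, 0.1523]
ee_rot: [[0.002, 0.641, 0.767], [-0.006, 0.767, -0.641], [-1.0, -0.003, 0.006]]
contact_force: [-3.8, 3.9, 10.3]
finger_gap: 0.141
-0.75 [ 0.6224 -0.0699  0.1641] [-0.099 -0.    -0.095  0.003  0.007  0.004]
-0.65 [ 0.6128 -0.0618  0.1747] [-0.188 -0.    -0.2    0.003  0.007  0.004]
-0.55 [ 0.6023 -0.0531  0.184 ] [-0.266 -0.    -0.313  0.003  0.007  0.004]
-0.45 [ 0.5912 -0.0438  0.1919] [-0.333 -0.    -0.433  0.003  0.007  0.004]
-0.35 [ 0.5796 -0.034   0.1984] [-0.387 -0.    -0.559  0.003  0.007  0.004]
-0.3 [ 0.5736 -0.029   0.201 ] [-0.41  -0.    -0.624  0.003  0.007  0.004]
-0.256 [ 0.5683 -0.0245  0.203 ] [-0.427 -0.    -0.682  0.003  0.007  0.004]
```

The grip is on the rod and it reads as on the rest, with a 10 N upward reaction on the tool. I'll raise it along the arc to about -0.3, then check.

```bash

python3 -m pendant '[[[-0.05,0,-0.045,0,0,0,1],[-0.1,0,-0.095,0,0,0,1],[-0.145,0,-0.147,0,0,0,1],[-0.188,0,-0.2,0,0,0,1],[-0.228,0,-0.256,0,0,0,1],[-0.266,0,-0.313,0,0,0,1],[-0.3,0,-0.373,0,0,0,1],[-0.333,0,-0.433,0,0,0,1],[-0.361,0,-0.495,0,0,0,1],[-0.361,0,-0.495,0,0,0,1]]]'
cat >> h.py <<'E'
E140=np.array([np.cos(np.radians(140)),np.sin(np.radians(140)),0])
fl=lambda a: .165*(np.sin(a)*E140+np.array([0,0,np.cos(a)]))
def flapang():
    # from rod displacement (grasp point) relative to rest; and absolute from hinge
    o=robot.get_obs(); R=np.array(o["ee_rot"]); g=np.array(o["tool_pos"])-robot.grip_depth*R[:,0]
    g0=np.load("t0.npy")+[0,0,robot.grip_depth]
    v=g-g0+fl(-.85); return np.arctan2(v@E140,v[2]), np.hypot(v@E140,v[2]), o["contact_force"], o["finger_gap"]
def flapplan(a): return plan(np.load("t0.npy")+fl(a)-fl(-.85),Rj(-40),False).round(3)
E
python3 - <<'E'
from h import *
print(flapang())
for a in(-.45,-.4,-.35,-.3,-.256):print(a,flapplan(a))
E
```

```text
clock: 10.3
tool_pos: [0.5862, -0.0396, 0.1965]
ee_rot: [[0.006, 0.641, 0.767], [-0.008, 0.767, -0.641], [-1.0, -0.002, 0.01]]
contact_force: [3.5, -5.4, 13.4]
finger_gap: 0.144
(np.float64(-0.40158828194552554), np.float64(0.16640035296180045), array([ 3.4884, -5.4269, 13.4315]), 0.14388396082986452)
-0.45 [0.039 0.001 0.054 0.002 0.012 0.003]
-0.4 [ 0.01   0.001 -0.008  0.002  0.012  0.003]
-0.35 [-0.016  0.001 -0.072  0.002  0.012  0.003]
-0.3 [-0.039  0.001 -0.137  0.002  0.012  0.003]
-0.256 [-0.056  0.001 -0.195  0.002  0.012  0.003]
```

```bash

python3 -m pendant '[[[-0.02,0,-0.04,0,0,0,1],[-0.037,0,-0.08,0,0,0,1],[-0.05,0,-0.115,0,0,0,1],[-0.062,0,-0.15,0,0,0,1],[-0.062,0,-0.15,0,0,0,1],[-0.062,0,-0.15,0,0,0,1]]]'
python3 - <<'E'
from h import *
print(flapang())
for a in(-.3,-.256):print(a,flapplan(a))
A=[]
for c,(y0,y1,x0,x1) in (("scene",(170,280,225,345)),("top",(180,265,190,275)),("wrist",(0,384,0,512))):
    im,d,i=snap(c,c+"8"); A.append(cv2.resize(im[y0:y1,x0:x1,::-1],(400,int(400*(y1-y0)/(x1-x0))),interpolation=cv2.INTER_CUBIC)[:400])
h=max(a.shape[0] for a in A[:2]); A=[cv2.copyMakeBorder(a,0,h-a.shape[0],0,0,cv2.BORDER_CONSTANT) for a in A]
cv2.imwrite("pics/pt.png",np.hstack(A[:2])); 
E
```

```text
clock: 10.8
tool_pos: [0.5729, -0.0286, 0.2034]
ee_rot: [[0.006, 0.642, 0.767], [-0.008, 0.767, -0.642], [-1.0, -0.002, 0.01]]
contact_force: [4.7, -4.4, 12.5]
finger_gap: 0.14
(np.float64(-0.29040926371175135), np.float64(0.1669745992523466), array([ 4.6789, -4.4496, 12.455 ]), 0.1402769479411813)
-0.3 [0.02  0.001 0.006 0.002 0.013 0.003]
-0.256 [ 0.002  0.001 -0.052  0.002  0.013  0.003]
```

View pics/pt.png

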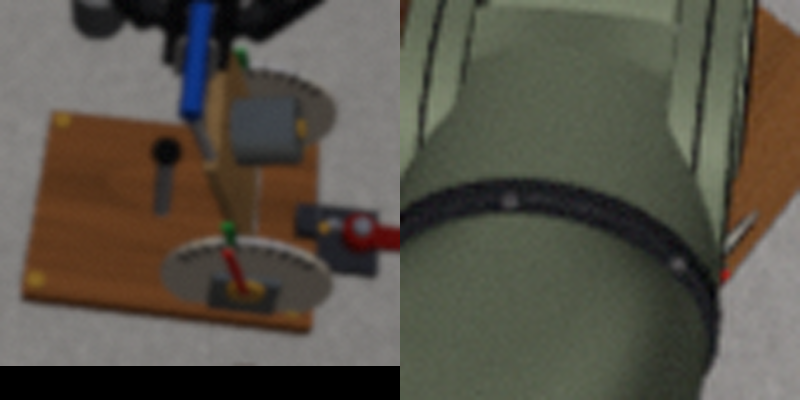

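The scene crop shows the near red pointer (tip ≈(228,250), centre ≈(245,292)) coming close to the green mark (229,235). I'll quantify this by intersecting the pixel rays with the dial plane.

```bash
cat >> h.py <<'E'
ORG=PIV-.08*E140
EYY=np.array([E140[1],-E140[0],0])
def ray_plane(cam,u,v,yp,i):
    p=pix2w(cam,u,v,1.0,i); c=np.array(i["xyz"]); r=p-c; s=(yp-(c-ORG)@EYY)/(r@EYY); q=c+s*r-ORG; return np.array([q@E140,q@EYY,q[2]-.06])
def dial(cam,im,d,i,show=True):
    hsv=cv2.cvtColor(im,cv2.COLOR_RGB2HSV); H,S,V=[hsv[:,:,k].astype(int) for k in range(3)]
    for nm,m in(("red",((H<7)|(H>172))&(S>150)&(V>60)),("green",(H>45)&(H<85)&(S>110)&(V>35))):
        n,l,st,ce=cv2.connectedComponentsWithStats(m.astype(np.uint8))
        for k in range(1,n):
            v,u=np.nonzero((l==k)&(d>0))
            if len(u)<4: continue
            P=np.array([pix2w(cam,a,b,d[b,a],i) for a,b in zip(u,v)])-ORG
            Q=np.c_[P@E140,P@EYY,P[:,2]-.06]; y=np.median(Q[:,1])
            if abs(abs(y)-.07)>.035 or np.abs(np.median(Q[:,[0,2]],0)).max()>.09: continue
            W=np.array([ray_plane(cam,a,b,np.sign(y)*.068,i) for a,b in zip(u,v)])
            r=np.hypot(W[:,0],W[:,2]); far=r>np.quantile(r,.6)
            vx=np.linalg.svd(W[:,[0,2]]-W[:,[0,2]].mean(0),full_matrices=False)[2][0]; vx*=np.sign(vx[1])
            print(cam,nm,len(u),ce[k].round(1),"y",y.round(3),"mean xz",W[:,[0,2]].mean(0),"r",r.min().round(3),r.max().round(3),"ang mean",np.arctan2(*W[:,[0,2]].mean(0)).round(3),"far",np.arctan2(W[far,0].mean(),W[far,2].mean()).round(3),"axis",np.arctan2(*vx).round(3))
E
python3 - <<'E'
from h import *
for c in("scene","wrist"):
    im,d,i=snap(c,c+"9"); dial(c,im,d,i)
    hsv=cv2.cvtColor(im,cv2.COLOR_RGB2HSV); H,S,V=[hsv[:,:,k].astype(int) for k in range(3)]
    v,u=np.nonzero((H>100)&(H<130)&(S>140)&(V>50)&(d>0)); P=np.array([pix2w(c,a,b,d[b,a],i) for a,b in zip(u,v)])
    P=P[np.linalg.norm(P-np.r_[robot.get_obs()["tool_pos"]],axis=1)<.07]; Q=P-ORG
    print(c,"blue",len(P),(Q@E140).mean(),(Q@EYY).mean(),np.quantile(P[:,2],[.05,.5,.95]))
o=robot.get_obs(); g=np.array(o["tool_pos"])-robot.grip_depth*np.array(o["ee_rot"])[:,0]-ORG; print("grasp in stand",g@E140,g@EYY,g[2], o["effort"])
print("expected at -.29",fl(-.29)@E140,fl(-.29)[2]+.06)
E
```

```text
scene red 30 [294.7 250.1] y 0.076 mean xz [-0.0108  0.0211] r 0.004 0.047 ang mean -0.474 far -0.394 axis -0.273
scene green 5 [296.8 186.4] y -0.064 mean xz [-0.0193  0.0635] r 0.06 0.072 ang mean -0.295 far -0.295 axis -0.138
scene green 12 [293.2 238.8] y 0.067 mean xz [-0.0185  0.0702] r 0.06 0.081 ang mean -0.258 far -0.254 axis -0.234
scene blue 228 -0.04958731956040629 0.009431422934566723 [0.2223 0.2255 0.2319]
wrist red 27 [210.3 108.5] y 0.074 mean xz [ 0.0451 -0.3777] r 0.182 0.71 ang mean 3.023 far 3.005 axis -0.158
wrist green 42 [211.2 120.3] y 0.065 mean xz [-0.0243  0.1182] r 0.093 0.139 ang mean -0.203 far -0.199 axis -0.146
wrist blue 3738 -0.048455130996289224 0.007042820456467739 [0.2209 0.2241 0.2257]
grasp in stand -0.04872329544117819 8.394032919882305e-05 0.22200792811519565 [ -2.5654 -80.2757   2.0678 -16.427   -1.071    1.8809  -0.0145]
expected at -.29 -0.047182117142297864 0.21811023945959504
```

View pics/wrist9.png

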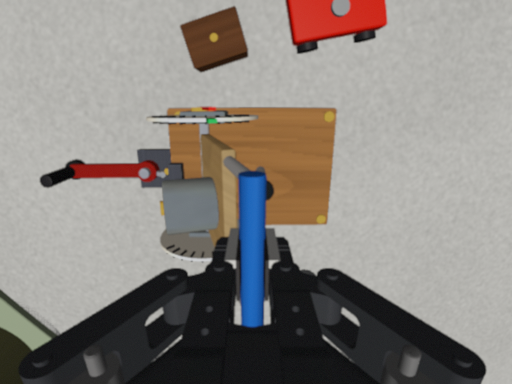

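Three estimates agree that the flap is near -0.29:
- displacement from rest: -0.290
- rod position in the stand frame: about -0.295
- scene pointer axis: about -0.27, with the green mark reading -0.258

I'll move the last ~6 mm.

```bash

python3 -m pendant '[[[-0.003,0,-0.015,0,0,0,1],[-0.006,0,-0.03,0,0,0,1],[-0.008,0,-0.04,0,0,0,1],[-0.01,0,-0.05,0,0,0,1],[-0.01,0,-0.05,0,0,0,1],[-0.01,0,-0.05,0,0,0,1],[-0.01,0,-0.05,0,0,0,1]]]'
python3 - <<'E'
from h import *
print(flapang(),flapplan(-.256))
o=robot.get_obs(); g=np.array(o["tool_pos"])-robot.grip_depth*np.array(o["ee_rot"])[:,0]-ORG; print("grasp in stand",g@E140,g[2],"angle by camera origin",np.arcsin(g@E140/.165))
im,d,i=snap("scene","scene10"); dial("scene",im,d,i)
x=im[175:275,225:345,::-1]; cv2.imwrite("pics/s10c.png",cv2.resize(x,None,fx=6,fy=6,interpolation=cv2.INTER_CUBIC))
# expected pixel positions of pointer tips for a few angles, mark at -0.256
K=np.array(i["camera_matrix"]);Rc=np.array(i["orientation"])
def proj(p):
    q=Rc.T@(p-np.array(i["xyz"])); a=q[:2]/q[2]; a=a*(1+i["k1"]*(a@a)); return K[:2,:2]@a+K[:2,2]
for r,y in((0,.076),(.05,.076),(.065,.067)):
    print(r,[((proj(ORG+y*EYY+r*np.sin(a)*E140+np.array([0,0,.06+r*np.cos(a)]))-[225,175])*6).round(0) for a in(-.29,-.256,-.22)])
E
```

```text
clock: 11.63
tool_pos: [0.5682, -0.0246, 0.2044]
ee_rot: [[0.006, 0.642, 0.767], [-0.007, 0.767, -0.642], [-1.0, -0.002, 0.009]]
contact_force: [2.5, -3.5, 15.0]
finger_gap: 0.141
(np.float64(-0.2526840999204278), np.float64(0.16634422988424727), array([ 2.507 , -3.5131, 14.965 ]), 0.14123559991242748) [0.012 0.001 0.    0.002 0.011 0.003]
grasp in stand -0.04230885518609098 0.2231361886550547 angle by camera origin -0.2593137477974071
scene red 27 [295.3 249.9] y 0.076 mean xz [-0.0097  0.0221] r 0.004 0.047 ang mean -0.412 far -0.346 axis -0.241
scene green 13 [293.2 238.8] y 0.067 mean xz [-0.0184  0.0708] r 0.06 0.081 ang mean -0.254 far -0.247 axis -0.188
0 [array([442., 500.]), array([442., 500.]), array([442., 500.])]
0.05 [array([414., 436.]), array([419., 436.]), array([424., 436.])]
0.065 [array([407., 392.]), array([413., 392.]), array([420., 392.])]
```

View pics/s10c.png

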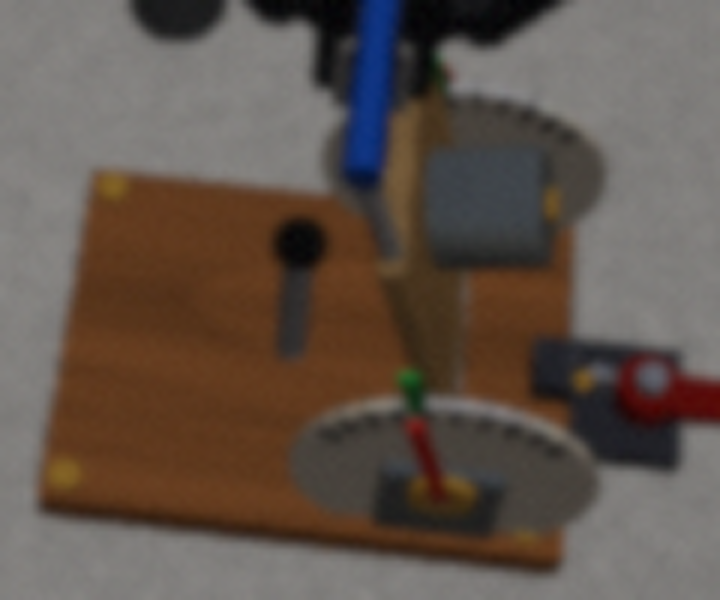

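The pointer slope in the crop (hub (440,497) → tip (414,423)) gives about -0.253, and it lines up with the green mark at (412,383). Now a one-second hold to check that it's steady before handing in.

```bash

python3 -m pendant '[[[0,0,0,0,0,0,1],[0,0,0,0,0,0,1],[0,0,0,0,0,0,1],[0,0,0,0,0,0,1],[0,0,0,0,0,0,1],[0,0,0,0,0,0,1],[0,0,0,0,0,0,1],[0,0,0,0,0,0,1],[0,0,0,0,0,0,1],[0,0,0,0,0,0,1]]]' | head -2
python3 - <<'E'
from h import *
print(flapang())
im,d,i=snap("scene","scene11"); dial("scene",im,d,i)
for n in("weight","block","trolley"):
    r=robot.spot_in(n,"scene"); print(n,[(round(x["conf"],2),cam2w("scene",x["position"],i)) for x in r[:2]])
hsv=cv2.cvtColor(im,cv2.COLOR_RGB2HSV); H,S,V=[hsv[:,:,k].astype(int) for k in range(3)]
v,u=np.nonzero(((H<6)|(H>174))&(S>170)&(V>50)&(d>0)); P=np.array([pix2w("scene",a,b,d[b,a],i) for a,b in zip(u,v)]); P=P[(P[:,2]<.03)&(P[:,2]>.01)&(np.hypot(*(P[:,:2]-PIV[:2]).T)<.11)]
if len(P)>20:
    w=np.linalg.svd(P[:,:2]-P[:,:2].mean(0),full_matrices=False)[2][0]; print("leg",len(P),np.degrees(np.arctan2(w[1],w[0])))
E
```

```text
clock: 12.52
tool_pos: [0.5681, -0.0246, 0.2044]
(np.float64(-0.2526976539584965), np.float64(0.16634956312114332), array([ 3.9425, -3.8949, 16.075 ]), 0.13909812263874058)
scene red 28 [295.4 250.1] y 0.076 mean xz [-0.0095  0.0214] r 0.004 0.047 ang mean -0.419 far -0.346 axis -0.238
scene green 13 [293.2 238.8] y 0.068 mean xz [-0.0184  0.0708] r 0.06 0.081 ang mean -0.254 far -0.247 axis -0.188
weight [(0.58, array([ 0.5319, -0.2023,  0.036 ]))]
block [(0.72, array([0.6394, 0.1113, 0.0408])), (0.68, array([0.5588, 0.0086, 0.1575]))]
trolley [(0.93, array([0.7571, 0.0532, 0.0378])), (0.48, array([0.4307, 0.0945, 0.0223]))]
leg 240 141.8952856543543
```

Steady. The scene reading of the leg (141.9°, probably a contaminated mask) differs by 1.8° from the earlier 140.1°, so I'll re-check it with the wrist and top cameras.

```bash
python3 - <<'E'
from h import *
for c in("wrist","top","scene"):
    im,d,i=snap(c,c+"12"); hsv=cv2.cvtColor(im,cv2.COLOR_RGB2HSV); H,S,V=[hsv[:,:,k].astype(int) for k in range(3)]
    v,u=np.nonzero(((H<6)|(H>174))&(S>170)&(V>50)&(d>0)); P=np.array([pix2w(c,a,b,d[b,a],i) for a,b in zip(u,v)])
    r=np.hypot(*(P[:,:2]-PIV[:2]).T); P=P[(P[:,2]<.027)&(P[:,2]>.014)&(r<.085)&(r>.015)]
    if len(P)<20: print(c,len(P)); continue
    w=np.linalg.svd(P[:,:2]-P[:,:2].mean(0),full_matrices=False)[2][0]; m=P.mean(0)-PIV; print(c,len(P),np.degrees(np.arctan2(w[1],w[0]))%180,"via pivot",np.degrees(np.arctan2(m[1],m[0])))
E
```

```text
wrist 664 140.55704348538674 via pivot 140.03191534141774
top 0
scene 170 139.98663010308184 via pivot 137.67773832390546
```

The leg is home at 140.0–140.6°, in line with the stand's +x. Handing in.

```bash
python3 -c "
from h import *
print(robot.hand_in(), flapang())"
```

```text
the job is handed in; nothing more can be done
the job is handed in; nothing more can be done
```

The stand is ready and the job is handed in. The red leg was swung out first until it was fully home. The flap was then raised to the balance point, where the gripper still holds it by the blue rod.

- **Leg:** it met the stop with about 20 N of reaction and stayed put after I let go. The last wrist and scene readings put it at 140.0–140.6°, against about 140° for the stand's +x. One earlier scene reading said 141.9°. A tighter colour mask brought that to 140.0°, though the same scene measurement taken through the pivot gave 137.7°. The top camera's view of the leg was blocked by the arm at the end.
- **Flap:** the rod's travel puts it at -0.253 and the stand position found in the images gives -0.259, against a target of -0.256. The pointer's slope in the picture gives about -0.253, in line with the green mark. One automatic pointer fit read -0.24, but it also read about 0.02 high on the earlier look. A one-second hold showed no drift.
- **Forces:** about 16 N pushes steadily outward along the flap onto the gripper, probably from the closing jaws. It was steady through the hold.
- **Bystanders:** the block and trolley are within 2 mm of where they started. The weight reads about 5 mm off, but it was partly hidden and nothing went near it.

The job took about 13 s of the 58 s allowed.

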